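# Line up the pots under the sink with a straightedge

## Task

Pick up the aluminium straightedge by its black grip and push the three blue-lidded pots back with its long tick-marked edge until all three stand in one straight row against that edge. Then let go of the straightedge and leave it lying flat on the cupboard base, still up against the row. Only the straightedge may touch the pots, not the gripper or arm.

Things in the scene. Friction and masses are not known exactly. Their poses are not given: they have to be found in the camera images.
- ruler_grip (a point): aluminium straightedge (ruler) 300 x 68 x 12 mm with black block grip, 0.3 kg, flat on the base in front of the row. Point: grip centre, 37 mm above the underside. x points to the tick-marked edge (42 mm from this point; plain edge 26 mm behind), y along the ruler (ends at +-150 mm), z up. Grip 48 mm (x) by 44 mm (y), from 12 to 62 mm above the underside: grasp across the 44 mm, fingers closing along y, to stay clear of the pots.
- pot1_mid (a point): one of three alike white plastic pots with blue lids, round, straight-sided, 56 mm diameter, 60 mm tall, 0.13 to 0.25 kg, loose, slides when pushed low; this point is its centre, 30 mm above its underside, z up. Which is left, middle or right varies; the middle one stands farther back, neighbours about 90 mm apart. A like pot with an orange lid behind is not one of them.
- pot2_mid (a point): one of three alike white plastic pots with blue lids, round, straight-sided, 56 mm diameter, 60 mm tall, 0.13 to 0.25 kg, loose, slides when pushed low; this point is its centre, 30 mm above its underside, z up. Which is left, middle or right varies; the middle one stands farther back, neighbours about 90 mm apart. A like pot with an orange lid behind is not one of them.
- pot3_mid (a point): one of three alike white plastic pots with blue lids, round, straight-sided, 56 mm diameter, 60 mm tall, 0.13 to 0.25 kg, loose, slides when pushed low; this point is its centre, 30 mm above its underside, z up. Which is left, middle or right varies; the middle one stands farther back, neighbours about 90 mm apart. A like pot with an orange lid behind is not one of them.
There are look-alikes about, which are no part of the job. What is shaped like the part that bears pot3_mid but turquoise or yellow is not meant.

How it is judged:
On the way:
1. with the straightedge held in the gripper, all three blue-lidded pots stand in a row along its marked edge (contact force between the fingers and ruler above 1 N and x of pot1_mid in the frame of ruler_grip between 0.062 and 0.083 m and y of pot1_mid in the frame of ruler_grip between -0.16 and 0.16 m and angle between each of pot1_mid, pot2_mid, pot3_mid's own z axis and vertical below 0.17 rad and x of pot2_mid in the frame of ruler_grip between 0.062 and 0.083 m and y of pot2_mid in the frame of ruler_grip between -0.16 and 0.16 m and x of pot3_mid in the frame of ruler_grip between 0.062 and 0.083 m and y of pot3_mid in the frame of ruler_grip between -0.16 and 0.16 m), for 0.2 s.
At the end, for the whole second after the job is handed in: All three blue-lidded pots stand upright (within 10 degrees) along the straightedge's marked edge, within its length, each with no more than 13 mm between its side and the edge; the straightedge lies flat on the base, let go (x of pot1_mid in the frame of ruler_grip between 0.062 and 0.083 m and y of pot1_mid in the frame of ruler_grip between -0.16 and 0.16 m and angle between each of pot1_mid, pot2_mid, pot3_mid's own z axis and vertical below 0.17 rad and x of pot2_mid in the frame of ruler_grip between 0.062 and 0.083 m and y of pot2_mid in the frame of ruler_grip between -0.16 and 0.16 m and x of pot3_mid in the frame of ruler_grip between 0.062 and 0.083 m and y of pot3_mid in the frame of ruler_grip between -0.16 and 0.16 m and angle between ruler_grip's own z axis and vertical below 0.1 rad and height (world z) of ruler_grip below 0.045 m); the robot touches nothing.
It fails at once if the gripper or arm touches a blue-lidded pot (contact force between any of the fingers, the arm and pot1 above 1 N or contact force between any of the fingers, the arm and pot2 above 1 N or contact force between any of the fingers, the arm and pot3 above 1 N).
It also fails if it takes over 38 s, if anything falls off the work surface, if the arm or the gripper's body presses on something with over 40 N, if the wrist force passes 120 N, or if a joint passes its speed limit or range.

## Robot

A 7-joint arm with a two-finger parallel gripper is mounted at the origin on the work surface. World frame = base frame: x ahead of the robot, y to its left, z up, the work surface at z = 0. Lengths are in m, angles in rad, forces in N, time in s.
With the tool pointing down it reaches from about 0.35 to 0.9 m from the base axis. Payload 7.2 kg.
Tool frame: the origin (TCP) lies on the centre line of the jaws, within the pads' length; the fingertips stand 17 mm ahead of it and the grasp point (between the pads) lies 2 mm behind it (robot.finger_overhang is the distance from the TCP to the fingertips, in m); x points along the fingers, y is the direction in which the jaws open and shut, and the axes are right-handed (so a half turn about x gives the same grasp; the last joint's range is limited). The gripper opens to 85 mm and grips with 20 to 120 N. Pads are 22 mm wide; open, the fingers measure 114 mm over their backs; the gripper's body (76 mm by 85 mm) begins 54 mm behind the grasp point. The pads swing forward as they close: fully open they stand 13 mm farther back than shut.
Start: joints at [-1.271, 0.411, -0.013, 1.596, 0.006, 1.134, -0.082], TCP at [0.225, 0.583, 0.248] pointing down, gripper open.
Joint ranges: [-2.95, 2.95], [-0.29, 1.99], [-1.47, 1.44], [0.14, 2.54], [-1.03, 4.17], [0.13, 1.85], [-2.86, 2.86]. Speed limits (rad/s): [2.39, 2.39, 3.01, 3.01, 3.14, 3.14, 3.14].

## Interface

Orientations are given as a rotation vector (axis times angle).
In Python, from station import robot, imaging, finish_job gives the robot as it stands. The module is installed in compiled form; this text tells all that it offers.
- The arm moves only by the tool carry_out, never from a script. Its argument "plan" is a list of rows, each a list of 4 numbers: the shift along the world's x, y, z in cm, then the turn about the world's z in degrees. In form: [[x, y, z, roll], ...]. A call has 1 to 12 rows; each row shifts and turns the commanded pose from where the row before left it; what a row does not reach is not made up. A row lasts 1/10 s, in which the tool goes at most 50 mm and 8.59 degrees, less where a joint would pass 70% of its speed; a pose out of reach is approached as far as the arm can. A call with a gripper value outside its range is refused whole. "gripper" is the closure in counts, from 0 (fully open) to 255 (shut), set as the call begins (left out, the last holds). The fingers move at their own pace and stop on an object; the grip force is fixed at half the most. Time passes only in rows, so rows that do not move let the fingers close. It gives the time, the measured TCP pose, the force and the opening at its end, in the units of the state.
- robot.observe(): the state, without advancing time (a new reading comes with each control period).
- imaging.read_camera(name): name is "side" or "top" or "wrist"; returns (picture, depth): 400x640x3 uint8, red, green, blue; 400x640 float32, m along the optical axis (not along the pixel's ray), 0 where there is no reading.
- imaging.get_calibration(name): a dict with "mtx" (3x3 intrinsics, pixels), "D" ([k1, k2, p1, p2, k3] as OpenCV has them; the pictures are not rectified), "R" (3x3) and "t" (3): a world point X has camera coordinates R X + t. Camera axes: x right, y down, z forward; pixel columns grow to the right and rows downward; lengths in m; the calibration is good to about 2 mm. A picture is of the moment at which its call begins: read the wrist's pose just before it. get_calibration takes no time and is no camera call; for the wrist camera it gives the pose at the moment of the call.
- finish_job(): hands the job in, once; it reports no verdict.
The state is a dict: "time_s": time; "joints": joint angles; "joint_velocities": joint speeds; "joint_efforts": joint torques, N m; "position": TCP position; "ee_rot": TCP orientation; "ft_force": force on the tool from outside, world axes, zero at the start; "moment": the same for the moment, N m; "grip_width": opening from 0.0 (shut) to 1.0 (fully open).
Only numpy, scipy, OpenCV 4.12 (cv2) and the standard library are available. Lean on these libraries where they do the work, as an engineer would, in place of code of your own. Each camera call takes 0.05 s, during which the arm holds its last target. There are 200 camera calls.

## Working session

There is one attempt and no reset: what is moved stays moved. The work goes in short steps, Python scripts to look and compute and a tool call to move; the robot and the scene stay as the last step left them, time stands still between calls to the robot, and variables do not carry over. Pictures are saved under pics/ and viewed, about 8 in all and at most 12, crops included, and the job is handed in when it is done.

Besides the shell and the picture viewer there is one more tool, called after ">>>" as name(argument=value, ...), one argument or row to a line, values as JSON. carry_out: Moves the arm, as the interface text tells. Its arguments: {"type":"object","properties":{"plan":{"type":"array","items":{"type":"array","items":{"type":"number"}}},"gripper":{"type":"number"}},"required":["plan"]}

```bash
mkdir -p pics; cat > h.py <<'E'
import numpy as np, cv2
from station import robot, imaging, finish_job
def grab(n,f=None):
    c=imaging.get_calibration(n); im,d=imaging.read_camera(n)
    if f: cv2.imwrite('pics/'+f,im[:,:,::-1])
    return c,im,d
def onplane(c,uv,z):
    p=cv2.undistortPoints(np.array(uv,float).reshape(-1,1,2),np.array(c['mtx']),np.array(c['D']))[:,0]
    R=np.array(c['R']);t=np.array(c['t']).ravel()
    o=-R.T@t; r=np.c_[p,np.ones(len(p))]@R
    return o+r*((z-o[2])/r[:,2])[:,None]
def proj(c,X):
    R=np.array(c['R']);t=np.array(c['t'],float).ravel()
    return cv2.projectPoints(np.array(X,float).reshape(-1,1,3),cv2.Rodrigues(R)[0],t,np.array(c['mtx']),np.array(c['D']))[0][:,0]
E
python3 - <<'E'
from h import *
s=robot.observe();print(s['time_s'],s['position'],s['ee_rot'],s['grip_width'])
for n in('top','side'):
    c,im,d=grab(n,n+'1.png');np.savez(n+'1.npz',im=im,d=d);R=np.array(c['R']);print(n,-R.T@np.array(c['t']).ravel(),R[2])
E
```

```text
0.0 [0.22457105 0.58273959 0.24744891] [ 0.28723968  1.55165889 -0.28982043] 0.9962070840546408
top [0.43028672 0.01127679 0.77769752] [ 0.16284168 -0.02244342 -0.98639692]
side [0.4083196  0.5058088  0.44966207] [ 0.23192628 -0.75493798 -0.61341572]
```

View pics/top1.png

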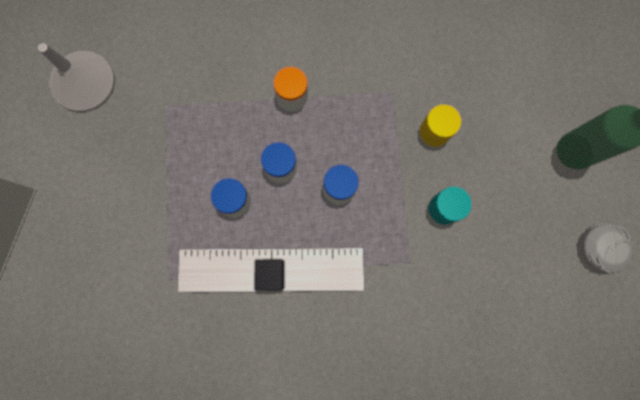

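View pics/side1.png

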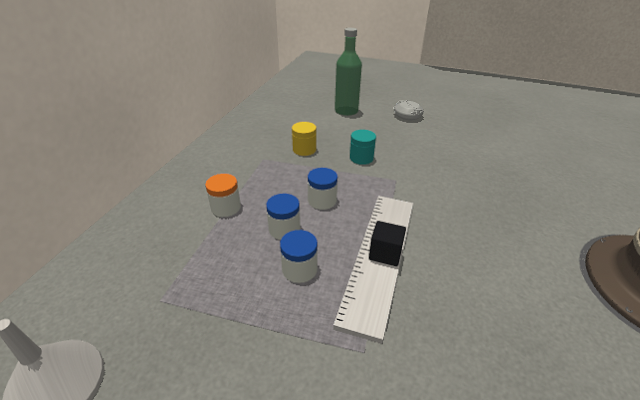

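The top view shows the blue lids at (229,196), (278,160) and (341,183), and the ruler grip at (269,275) with its ticks toward the pots. The look-alikes are orange (291,84), yellow (443,122) and turquoise (452,205). Only the three blue lids fit the description.

```bash
python3 - <<'E'
from h import *
for n in('top','side'):
    c=imaging.get_calibration(n);f=np.load(n+'1.npz');im=f['im'];d=f['d'];hsv=cv2.cvtColor(im,cv2.COLOR_RGB2HSV)
    for col,lo,hi,z in(('blue',(105,150,60),(125,255,255),.06),('orange',(5,180,100),(18,255,255),.06),('grip',(0,0,0),(180,255,45),.062),('ruler',(0,0,165),(180,45,255),.012)):
        m=cv2.morphologyEx(cv2.inRange(hsv,lo,hi),cv2.MORPH_CLOSE if col=='ruler' else cv2.MORPH_OPEN,np.ones((5,5)))
        for k in cv2.findContours(m,0,2)[0]:
            if cv2.contourArea(k)<150: continue
            p=onplane(c,k.reshape(-1,2),z)
            r=cv2.minAreaRect((p[:,:2]*1000).astype(np.float32)); (ce,rad)=cv2.minEnclosingCircle((p[:,:2]*1000).astype(np.float32))
            M=cv2.moments(k);u=[M['m10']/M['m00'],M['m01']/M['m00']]
            print(n,col,np.round(u),'rect',np.round(r[0],1),np.round(r[1],1),round(r[2],1),'circ',np.round(ce,1),round(rad,1),'cen',np.round(onplane(c,[u],z)[0]*1000,1))
# depth-based height check & enlarged crop
im=np.load('top1.npz')['im'];cv2.imwrite('pics/crop.png',cv2.resize(im[130:310,160:400],None,fx=3,fy=3)[:,:,::-1])
E
```

```text
top blue [228. 196.] rect [555.2 141.6] [51.9 51.6] 45.7 circ [555.4 141.6] 26.8 cen [555.3 141.4  60. ]
top blue [340. 182.] rect [575.8 -34.4] [49.1 51.6] 89.3 circ [575.9 -34.7] 26.8 cen [575.8 -34.3  60. ]
top blue [278. 159.] rect [612.9  64.3] [50.8 50.6] 89.7 circ [613.3  64.5] 26.8 cen [613.1  64.3  60. ]
top orange [290.  83.] rect [740.3  44.4] [50.6 53.5] 89.9 circ [740.6  44.8] 27.8 cen [740.5  44.8  60. ]
top ruler [271. 269.] rect [441.   78.4] [299.9  68.3] 89.8 circ [440.4  78.5] 152.8 cen [442.   78.5  12. ]
side blue [298. 245.] rect [555.6 149.4] [51.9 59.2] 19.0 circ [555.6 149.2] 31.2 cen [555.3 150.4  60. ]
side blue [282. 206.] rect [613.1  73.1] [51.8 63.1] 21.0 circ [613.1  73.1] 32.3 cen [612.6  74.   60. ]
side blue [322. 178.] rect [575.9 -25.1] [52.  63.7] 19.2 circ [576.7 -24.8] 33.1 cen [575.7 -24.   60. ]
side orange [221. 185.] rect [740.5  54. ] [51.3 65.8] 28.6 circ [738.1  52.7] 33.2 cen [739.   54.7  60. ]
side grip [387. 243.] rect [434.  103.4] [45.7 84.2] 0.6 circ [432.8 103. ] 44.9 cen [433.3 105.8  62. ]
side ruler [ 23. 385.] rect [794.6 419.9] [57.9 46.7] 20.9 circ [794.6 419.9] 37.2 cen [797.2 428.5  12. ]
side ruler [372. 278.] rect [443.1  79.7] [300.2  67.6] 89.8 circ [443.1  80.2] 152.4 cen [444.4 134.5  12. ]
```

View pics/crop.png

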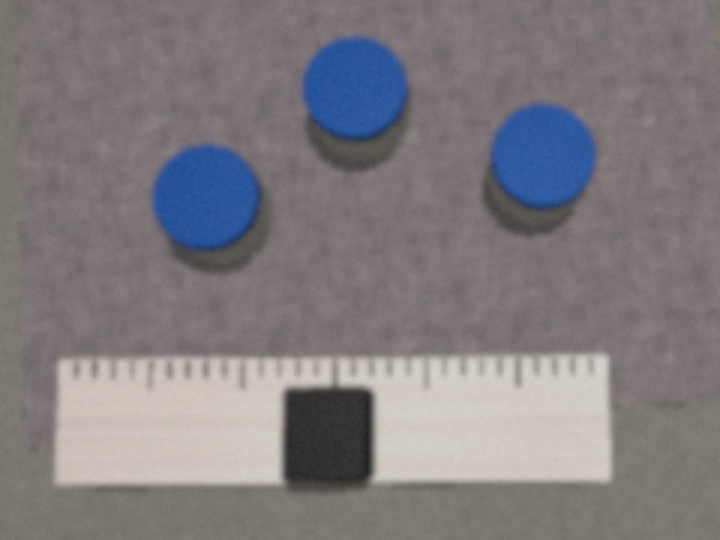

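The ruler measures 300×68 mm and lies at (442,79) along y, so the grip centre is about (434,79). The pots are at (555,141), (613,64) and (576,-35). The side view agrees in x and has a y offset of about 9 mm for the lids; its mask includes the lid sides, so I trust the top view. The crop confirms three blue lids in front of the marked edge. Next I work out the jaw yaw.

```bash
python3 - <<'E'
from h import *
s=robot.observe();R=cv2.Rodrigues(np.array(s['ee_rot']))[0];print(R.round(3),'jaw yaw',np.degrees(np.arctan2(R[1,1],R[0,1])))
print('delta cm',(np.array([.434,.079,.25])-s['position'])*100)
# grip top face via depth, both views
for n,b in(('top',(258,262,282,288)),):
    f=np.load(n+'1.npz');c=imaging.get_calibration(n)
    hsv=cv2.cvtColor(f['im'],cv2.COLOR_RGB2HSV);x0,y0,x1,y1=b
    v=(f['im'].max(2)<70);v[:y0-10]=0;v[y1+10:]=0;v[:,:x0-10]=0;v[:,x1+10:]=0
    k=max(cv2.findContours(v.astype(np.uint8),0,2)[0],key=cv2.contourArea);p=onplane(c,k.reshape(-1,2),.062)[:,:2]*1000
    print(cv2.minAreaRect(p.astype(np.float32)))
E
```

```text
[[-0.     0.36   0.933]
 [-0.001  0.933 -0.36 ]
 [-1.    -0.001  0.   ]] jaw yaw 68.92924138577901
delta cm [ 20.93844301 -50.38009559   0.24524316]
((431.3748779296875, 76.93814849853516), (42.6760139465332, 46.443782806396484), 89.36852264404297)
```

>>> carry_out(
  plan=[
    [1.7,-4.2,0,1.75],
    [1.7,-4.2,0,1.75],
    [1.7,-4.2,0,1.75],
    [1.7,-4.2,0,1.75],
    [1.7,-4.2,0,1.75],
    [1.7,-4.2,0,1.75],
    [1.7,-4.2,0,1.75],
    [1.7,-4.2,0,1.75],
    [1.7,-4.2,0,1.75],
    [1.7,-4.2,0,1.75],
    [1.7,-4.2,0,1.75],
    [1.7,-4.2,0,1.8],
  ],
  gripper=0,
)

```text
time_s: 1.3
position: [0.4289, 0.0774, 0.2484]
ee_rot: [-0.001, 1.571, 0.001]
ft_force: [0.8, 0.9, 0.2]
grip_width: 0.996
```

>>> carry_out(
  plan=[
    [0,0,0,0],
    [0,0,0,0],
  ],
)

```text
time_s: 1.5
position: [0.4287, 0.0785, 0.2481]
ee_rot: [0.003, 1.571, -0.003]
ft_force: [0.5, -0.2, 0.6]
grip_width: 1.001
```

```bash
python3 - <<'E'
from h import *
s=robot.observe();R=cv2.Rodrigues(np.array(s['ee_rot']))[0];print(s['position'],'yaw',np.degrees(np.arctan2(R[1,1],R[0,1])))
c,im,d=grab('wrist','w1.png')
print('grip mid proj',proj(c,[[.433,.078,.062]]))
E
```

```text
[0.42866244 0.07852263 0.24812554] yaw 89.8091401742498
grip mid proj [[317.0282734  189.00314967]]
```

View pics/w1.png

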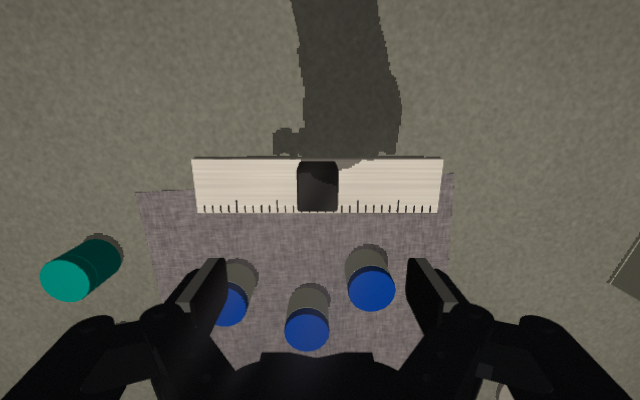

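The wrist view shows the grip at (317,186), where I predicted it, midway between the fingers. I go straight down to TCP z = 0.040.

>>> carry_out(
  plan=[
    [0.4,0,-3,0],
    [0,0,-3,0],
    [0,0,-3,0],
    [0,0,-3,0],
    [0,0,-2.5,0],
    [0,0,-2,0],
    [0,0,-1.5,0],
    [0,0,-1,0],
    [0,0,-1,0],
    [0,0,-0.8,0],
    [0,0,0,0],
  ],
)

```text
time_s: 2.65
position: [0.4323, 0.0794, 0.0396]
ee_rot: [-0.0, 1.572, -0.0]
ft_force: [-0.4, -0.1, 0.7]
grip_width: 1.002
```

>>> carry_out(
  plan=[
    [0,0,0,0],
    [0,0,0,0],
    [0,0,0,0],
    [0,0,0,0],
    [0,0,0,0],
    [0,0,0,0],
    [0,0,0,0],
    [0,0,0,0],
    [0,0,0,0],
    [0,0,0,0],
  ],
  gripper=255,
)

```text
time_s: 3.65
position: [0.4332, 0.0793, 0.0409]
ee_rot: [0.001, 1.57, -0.0]
ft_force: [-0.9, 0.2, 6.8]
grip_width: 0.511
```

It is held: the opening is 43 mm, against a 44 mm grip. I lift 2 mm, centre on the pots in y, then push.

>>> carry_out(
  plan=[
    [0,0,0.2,0],
    [0,-0.5,0,0],
    [0,-1,0,0],
    [0,-1,0,0],
    [0.5,0,0,0],
    [1,0,0,0],
    [1,0,0,0],
    [0.5,0,0,0],
    [0.5,0,0,0],
    [0.5,0,0,0],
    [0.5,0,0,0],
    [0.5,0,0,0],
  ],
)

```text
time_s: 4.85
position: [0.483, 0.0542, 0.0423]
ee_rot: [0.0, 1.571, -0.0]
ft_force: [0.1, 0.1, -3.2]
grip_width: 0.509
```

```bash
cat > m.py <<'E'
import sys
from h import *
s=robot.observe();print(s['time_s'],s['position'],s['ft_force'],s['grip_width'])
c,im,d=grab('top',sys.argv[1]);hsv=cv2.cvtColor(im,cv2.COLOR_RGB2HSV)
for col,lo,hi,z in(('blue',(105,150,60),(125,255,255),.06),('ruler',(0,0,150),(180,50,255),.012)):
    m=cv2.morphologyEx(cv2.inRange(hsv,lo,hi),cv2.MORPH_OPEN,np.ones((3,3)))
    for k in cv2.findContours(m,0,2)[0]:
        if cv2.contourArea(k)<80: continue
        p=onplane(c,k.reshape(-1,2),z)[:,:2]*1000
        r=cv2.minAreaRect(p.astype(np.float32));print(col,np.round(r[0],1),np.round(r[1],1),round(r[2],1),'max',p.max(0).round(),'min',p.min(0).round())
E
python3 m.py t2.png
```

```text
4.85 [0.48300898 0.05424452 0.04225486] [ 0.08770587  0.05567785 -3.19629661] 0.5086351106744775
blue [575.8 -34.4] [52.2 51.5] 89.5 max [602.  -8.] min [550. -61.]
blue [622.6  64.2] [50.8 34.4] 89.6 max [640.  90.] min [605.  39.]
ruler [ 475.2 -482.9] [71.2 61.6] 64.9 max [ 507. -447.] min [ 444. -518.]
ruler [493.7 -52.7] [98.4 74.4] 89.4 max [531.  -3.] min [ 456. -102.]
ruler [769.3 408. ] [104.  107.5] 0.1 max [821. 462.] min [717. 354.]
```

View pics/t2.png

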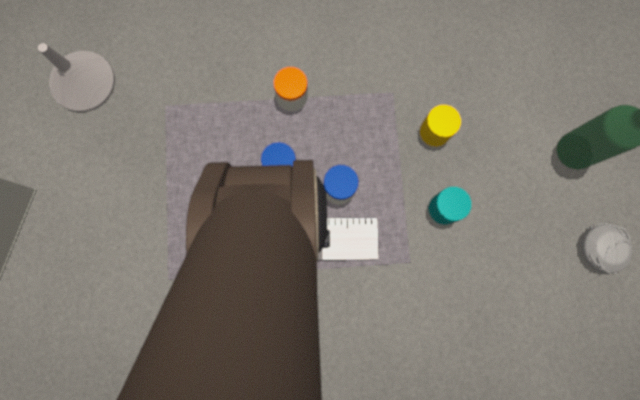

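The top view shows the ruler clear and moving, with the arm hiding the left pot. I keep pushing at 50 mm/s.

>>> carry_out(
  plan=[
    [0.5,0,0,0],
    [0.5,0,0,0],
    [0.5,0,0,0],
    [0.5,0,0,0],
    [0.5,0,0,0],
    [0.5,0,0,0],
    [0.5,0,0,0],
    [0.5,0,0,0],
    [0.5,0,0,0],
    [0.5,0,0,0],
    [0.5,0,0,0],
    [0.5,0,0,0],
  ],
)

```text
time_s: 6.1
position: [0.5432, 0.0542, 0.0422]
ee_rot: [0.0, 1.571, -0.0]
ft_force: [-1.6, 0.5, -4.7]
grip_width: 0.506
```

>>> carry_out(
  plan=[
    [0.4,0,0,0],
    [0.3,0,0,0],
    [0.3,0,0,0],
    [0.3,0,0,0],
    [0.2,0,0,0],
    [0.1,0,0,0],
    [0,0,0,0],
    [0,0,0,0],
    [0,0,0,0],
    [0,0,0,0],
  ],
)

```text
time_s: 7.1
position: [0.559, 0.0542, 0.0424]
ee_rot: [0.0, 1.57, -0.0]
ft_force: [-0.9, -0.7, -3.6]
grip_width: 0.509
```

```bash
python3 m.py t3.png; python3 -c "
from h import *
grab('side','s3.png')"
```

```text
7.1 [0.55899295 0.05419769 0.04240897] [-0.93982907 -0.70795265 -3.60496385] 0.5087158520425827
blue [626.3 -33.6] [47.3 53.1] 82.4 max [653.  -9.] min [600. -57.]
ruler [ 473.8 -483.9] [79.7 79.9] 79.9 max [ 517. -443.] min [ 436. -526.]
ruler [ 575.7 -512.2] [53.8 16.5] 1.7 max [ 603. -503.] min [ 549. -521.]
ruler [625.1 247.2] [46.8 22.3] 7.9 max [648. 260.] min [603. 236.]
ruler [663.6 244.4] [29.8 29.3] 80.7 max [678. 261.] min [648. 229.]
ruler [665.8 398.3] [37.5 26.5] 4.2 max [684. 413.] min [647. 384.]
ruler [ 664.6 -244.3] [15.3 44.9] 51.1 max [ 682. -228.] min [ 649. -258.]
ruler [680.8 -28. ] [20.6 23.3] 89.2 max [693. -18.] min [669. -38.]
ruler [563.7 414.1] [272.  238.2] 61.4 max [698. 520.] min [396. 248.]
ruler [695.1 514.4] [18.8 25. ] 23.6 max [705. 526.] min [684. 500.]
ruler [794.6 307.6] [51.1 45.5] 71.5 max [823. 330.] min [770. 280.]
ruler [770.3 408.7] [109.4 109.5] 89.8 max [825. 463.] min [716. 354.]
ruler [754.2 255.3] [111.9 129.9] 73.0 max [827. 311.] min [681. 190.]
ruler [831.8 238.4] [22.6 30.2] 11.2 max [844. 255.] min [821. 223.]
ruler [854.5 293. ] [36.7 14.8] 19.6 max [870. 303.] min [838. 283.]
ruler [ 631.4 -198. ] [664.3 575.5] 18.7 max [892. 163.] min [ 297. -507.]
```

View pics/s3.png

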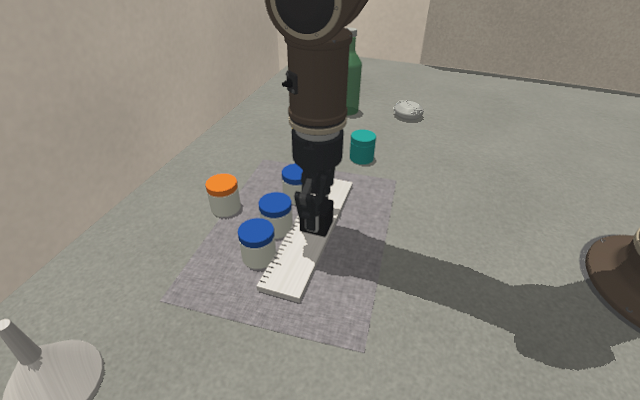

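The side view shows all three blue pots upright along the marked edge. I check the x of each from the side view, which was accurate in x earlier.

```bash
sed -e "s/grab('top'/grab('side'/" -e "s/,('ruler'.*.012))/,)/" m.py > ms.py; python3 ms.py s4.png
```

```text
7.2 [0.55898764 0.05419211 0.04242083] [-1.39089139  0.56594938 -2.60496527] 0.5037605788929643
blue [626.7 145.5] [52.1 63.5] 29.6 max [656. 176.] min [598. 114.]
blue [627.1  73.9] [51.9 61.6] 22.0 max [656. 105.] min [598.  42.]
blue [632.9 -18.8] [37.5 65.7] 20.6 max [655.  11.] min [608. -52.]
```

All three are in line at x ≈ 627, about 68–70 mm from the grip, so the row is made. I lower it and let go.

>>> carry_out(
  plan=[
    [0,0,-0.1,0],
    [0,0,-0.05,0],
    [0,0,-0.05,0],
    [0,0,0,0],
    [0,0,0,0],
  ],
)

```text
time_s: 7.75
position: [0.559, 0.0542, 0.041]
ee_rot: [0.001, 1.57, -0.0]
ft_force: [-4.1, -1.3, 4.4]
grip_width: 0.506
```

>>> carry_out(
  plan=[
    [0,0,0,0],
    [0,0,0,0],
    [0,0,0,0],
    [0,0,0,0],
    [0,0,0,0],
    [0,0,0,0],
    [0,0,0,0],
    [0,0,0,0],
    [0,0,0,0],
    [0,0,0,0],
  ],
  gripper=0,
)

```text
time_s: 8.75
position: [0.5587, 0.0542, 0.0403]
ee_rot: [0.0, 1.571, -0.0]
ft_force: [0.0, 0.4, -0.3]
grip_width: 0.999
```

Released. I go straight up, then back out of the cameras' view.

>>> carry_out(
  plan=[
    [0,0,0.5,0],
    [0,0,1,0],
    [0,0,2,0],
    [0,0,3,0],
    [0,0,4,0],
    [0,0,4,0],
    [0,0,4,0],
    [0,0,2,0],
    [-2,3,0,0],
    [-2,4,0,0],
    [-2,4,0,0],
    [-2,4,0,0],
  ],
)

```text
time_s: 9.95
position: [0.4779, 0.2053, 0.2465]
ee_rot: [0.002, 1.569, -0.0]
ft_force: [2.4, 1.1, 0.4]
grip_width: 1.001
```

>>> carry_out(
  plan=[
    [-2,4,0,0],
    [-2,4,0,0],
    [-2,4,0,0],
    [-2,4,0,0],
    [-2,4,0,0],
    [-2,4,0,0],
    [-2,4,0,0],
    [-2,4,0,0],
    [0,4,0,0],
    [0,0,0,0],
    [0,0,0,0],
  ],
)

```text
time_s: 11.05
position: [0.3183, 0.5645, 0.2453]
ee_rot: [-0.001, 1.571, 0.0]
ft_force: [0.9, -0.7, 0.3]
grip_width: 1.001
```

```bash
sed -i 's/(0,0,150),(180,50,255)/(0,0,165),(180,45,255)/;s/<80/<250/' m.py; python3 m.py t5.png; python3 ms.py s5.png
```

```text
11.05 [0.31831918 0.56450559 0.24532326] [ 0.8529059  -0.74899142  0.33472102] 1.0012349058135306
blue [627.1 -31.4] [51.3 51.1] 89.6 max [653.  -6.] min [601. -57.]
blue [626.8  65.9] [50.9 52.5] 89.7 max [653.  91.] min [601.  40.]
blue [627.2 137.3] [52.6 50.7] 0.8 max [653. 163.] min [601. 112.]
ruler [567.3 140.7] [125.5  66.2] 89.5 max [601. 203.] min [534.  78.]
ruler [567.6 -32.9] [127.5  66.6] 89.6 max [601.  31.] min [534. -97.]
11.1 [0.3191557  0.56350116 0.24558023] [-0.53105113 -1.06372529 -0.28951109] 0.9957011085013053
blue [626.7 145.5] [52.1 63.5] 29.6 max [656. 176.] min [598. 114.]
blue [627.1  73.9] [51.9 61.6] 22.0 max [656. 105.] min [598.  42.]
blue [626.  -21.3] [52.6 65.6] 19.6 max [655.  11.] min [598. -55.]
```

View pics/t5.png

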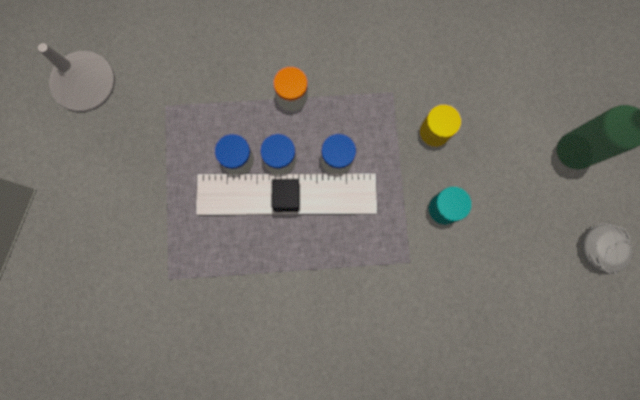

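The top view shows the lids at (233,151), (278,152) and (339,151), in line along the edge, with the ruler flat and the arm clear.

```bash
python3 -c "
from station import finish_job
print(finish_job())"
```

```text
the job is handed in; nothing more can be done
None
```

I gripped the straightedge across its grip and shifted it 25 mm sideways to centre it on the pots. I then pushed the three blue-lidded pots back into one row, lowered the straightedge, let go and moved the arm clear. The job was handed in at about 11 s of the 38 s allowed; it gives no verdict.

**Last checks:**
- **Row:** from the top camera, the pot centres are at x = 627.1, 626.8 and 627.2 mm and the marked edge is at about 601 mm. That puts the pots about 26 mm from the edge, where touching would be 28 mm. The 2 mm difference is within the calibration error.
- **Within the length:** the pots are at about y = +83, +12 and −85 mm along the ruler, against a limit of ±160 mm.
- **Contact:** only the straightedge was meant to touch the pots. The force readings at the end of each push stayed under 5 N, about what the ruler's weight and the pots' friction would give. I had no separate contact sensor on the arm.

**Disagreement:** the side camera agrees on x to about 1 mm, but its y values for the lids are 8–10 mm larger because its colour mask includes the lid sides. I used the top camera for y.

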